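# Put the pocket pile back in the key box

### The arm

A 6-joint arm with a two-finger parallel gripper is mounted at the origin on the work surface. World frame = base frame: x ahead of the robot, y to its left, z up, the work surface at z = 0. Lengths are in m, angles in rad, forces in N, time in s.
With the tool pointing down it reaches from about 0.25 to 0.725 m from the base axis. Payload 4 kg.
Tool frame: the origin (TCP) lies between the finger pads; the fingertips stand 8 mm ahead of it and the grasp point (between the pads) lies 11 mm behind it; z points along the fingers, y is the line along which they close (so a half turn about z gives the same grasp; the last joint's range is limited). The gripper opens to 85 mm and grips with 20 to 120 N. Pads are 22 mm wide; open, the fingers measure 114 mm over their backs; the gripper's body (76 mm by 85 mm) begins 54 mm behind the grasp point. The pads swing forward as they close: fully open they stand 13 mm farther back than shut.
Start: joints at [-1.198, 0.241, 0.005, 1.335, 0, 1.571], TCP at [0.182, -0.466, 0.239] pointing down, gripper open.
Joint ranges: [-2.72, 2.72], [-1.05, 1.87], [-1.09, 1.28], [-1.99, 2.15], [-1.42, 1.44], [-3.14, 3.14]. Speed limits (rad/s): [2.79, 2.79, 3.14, 3.14, 3.14, 3.14].

### API

Orientations are given as a unit quaternion [w, x, y, z].
In Python, from station import telemetry, optics, bot gives the robot as it stands.
- The arm moves only by the tool servo_tool, never from a script. Its argument "increments" is a list of rows, each a list of 5 numbers: the finger opening in m, from 0 to 0.0854, then the shift along the tool's x, y, z in m, then the turn about the tool's z in degrees. A call has 1 to 8 rows; each row shifts and turns the commanded pose from where the row before left it, along the tool's axes as they then stand; what a row does not reach is not made up. A row lasts 1/10 s, in which the tool goes at most 50 mm and 8.59 degrees, less where a joint would pass 70% of its speed; a pose out of reach is approached as far as the arm can. A call is refused whole if a number of a shift passes 0.05 or a number of a turn 8.59, either way. A call with a gripper value outside its range is refused whole. The fingers move at their own pace and stop on an object; "grip_force" is the grip in N (left out, the last holds). Time passes only in rows, so rows that do not move let the fingers close. It gives the time, the measured TCP pose, the force, the opening and the grip force at its end, in the units of the state.
- telemetry.sense(): the state, without advancing time (a new reading comes with each control period).
- optics.read_camera(name): name is "scene" or "side" or "wrist"; returns the picture (480x640x3 uint8, blue, green, red); there is no depth.
- optics.camera_info(name): a dict with "intrinsics" (3x3 intrinsics, pixels), "D" ([k1, k2, p1, p2, k3] as OpenCV has them; the pictures are not rectified), "rvec" (rotation vector, rad) and "tvec" (3), from world to camera coordinates, as OpenCV has them; the wrist camera has in their place "hand_eye" (4x4, takes a point from camera to tool coordinates, whose origin is the TCP and whose axes are the flange's). Camera axes: x right, y down, z forward; pixel columns grow to the right and rows downward; lengths in m; the calibration is good to about 2 mm. A picture is of the moment at which its call begins: read the wrist's pose just before it. camera_info takes no time and is no camera call.
- bot.finish_job(): hands the job in; it is judged then, once.
The state is a dict: "clock": time; "qpos": joint angles; "joint_velocities": joint speeds; "joint_efforts": joint torques, N m; "tool_pos": TCP position; "ee_rot": TCP orientation; "force": force on the tool from outside, world axes, zero at the start; "ft_torque": the same for the moment, N m; "grip_width": finger opening in m; "finger_force": force on a finger pad.
Only numpy, scipy, OpenCV 4.12 (cv2) and the standard library are available. Lean on these libraries where they do the work, as an engineer would, in place of code of your own. Each camera call takes 0.05 s, during which the arm holds its last target. There are 200 camera calls.

### The job

Someone emptied their pockets into a pile beside the open key box. Take the pile apart from the top down, one thing at a time, and set each thing straight onto the middle of the grey felt pad that is cut to its outline: the lucky cat upright on the small round pad, the mailbox key lengthwise on the narrow oblong pad, the disc padlock flat on the large round pad, the tin flat and lengthwise on the wide oblong pad. Set them down rather than dropping them, let nothing from the pile fall on the console, keep the cat from tipping over, and leave the carabiner and the spare key where they lie.

Things in the scene. Friction and masses are not known exactly. Their poses are not given: they have to be found in the camera images.
- cat: Orange ceramic lucky cat, 45 g, top of the pile. Base disc 26 mm diameter, 3 mm high; straight round body 24 mm diameter up to 20 mm; round head 23 mm wide; ear tips at 43 mm. Origin: centre of its underside; z up through the head. Its facing does not matter. At the start it stands on the middle of the key's tag.
- key: Mailbox key, second from top, 35 g. White plastic tag 28 mm wide (x), 44 mm long (y -38 to +6 mm), 12 mm thick; brass blade 9 mm wide, 3 mm thick, from y +6 to +38 mm, 4.5 mm above the underside. Origin: middle of the 76 mm overall length, at the tag's underside; z up. Grip the tag at y = -16 mm (near its balance). Starts with the tag on the padlock's middle, blade overhanging.
- padlock: Round steel disc padlock, 50 mm diameter, 22 mm thick, about 0.22 kg, lying flat on the tin, third from the top. Origin: centre of its underside; z up. A dark notch with a brass shackle shows at the rim at its own +x.
- tin: Flat grey metal tin, bottom of the pile, lying on the console: 54 mm wide (x), 84 mm long (y), 22 mm high, about 0.16 kg, closed (one solid piece). Origin: centre of its underside; z up.
- pad_cat: Small round grey felt pad, the cat's place: 42 mm diameter, 3 mm thick. Origin: centre of its underside, 10 mm above the console. All four pads are fixed on the flat cork floor of the open oak key box, on a grid of about 120 x 130 mm; which pad has which corner changes. Pad centres are at least 60 mm from the box walls.
- pad_key: Narrow oblong grey felt pad, the mailbox key's place: 42 mm wide (x), 96 mm long (y), 3 mm thick. Origin: centre of its underside, 10 mm above the console. The key lies along it, blade to either end, the middle of its overall length on the pad's middle.
- pad_padlock: Large round grey felt pad, the padlock's place: 68 mm diameter, 3 mm thick. Origin: centre of its underside, 10 mm above the console. The key box around the pads is 266 x 286 mm outside, its walls 8 mm thick, rims 28 mm above the console; the lid, fixed open, slopes up and away beyond the far wall to 125 mm height.
- pad_tin: Wide oblong grey felt pad, the tin's place: 74 mm wide (x), 104 mm long (y), 3 mm thick. Origin: centre of its underside, 10 mm above the console. The tin lies along it, either way round.
- carabiner: Bystander: steel carabiner, an oval ring about 81 x 47 mm, 9 mm thick, lying on the console about 100 mm from the middle of the pile. Origin: its middle at console level. Not to be disturbed.
- spare_key: Bystander: plain steel key 50 mm long (x), round bow 24 mm, 4 mm thick, lying on the console about 100 mm from the middle of the pile. Origin: near its middle at console level. Not to be disturbed.
Not all that is in view belongs to the job. Of the things shaped like the cat, the orange one is meant.

How it is judged:
On the way, in this order (a step that is already met when the one before it is completed fails the run):
1. the cat stands released on the small round pad (horizontal distance between cat and pad_cat below 0.012 m and z of cat in the frame of pad_cat between 0 and 0.007 m and angle between cat's own z axis and vertical below 0.12 rad and linear speed of cat below 0.02 m/s and contact force between cat and the fingers below 0.05 N), for 0.2 s.
2. then the mailbox key lies released along the narrow oblong pad (horizontal distance between key and pad_key below 0.012 m and z of key in the frame of pad_key between 0 and 0.007 m and angle between key's own z axis and vertical below 0.12 rad and linear speed of key below 0.02 m/s and contact force between key and the fingers below 0.05 N and angle between the y axis of key and the y axis of pad_key, either way round below 0.25 rad), for 0.2 s.
3. then the padlock lies released on the large round pad (horizontal distance between padlock and pad_padlock below 0.012 m and z of padlock in the frame of pad_padlock between 0 and 0.007 m and angle between padlock's own z axis and vertical below 0.12 rad and linear speed of padlock below 0.02 m/s and contact force between padlock and the fingers below 0.05 N), for 0.2 s.
4. then the tin lies released along the wide oblong pad (horizontal distance between tin and pad_tin below 0.012 m and z of tin in the frame of pad_tin between 0 and 0.007 m and angle between tin's own z axis and vertical below 0.12 rad and linear speed of tin below 0.02 m/s and contact force between tin and the fingers below 0.05 N and angle between the y axis of tin and the y axis of pad_tin, either way round below 0.25 rad), for 0.2 s.
At the end, for the whole second after the job is handed in: Cat, mailbox key, padlock and tin each rest flat (cat upright), within 7 degrees, on their own pad, centre within 12 mm of the pad's centre, key and tin within 14 degrees of their pad's long direction, released and still (all of step 1 and all of step 2 and all of step 3 and all of step 4); the robot touches nothing.
It fails at once if a thing is dropped onto its pad from more than 20 mm ((horizontal distance between cat and pad_cat below 0.06 m and z of cat in the frame of pad_cat above 0.023 m and contact force between cat and anything else below 0.001 N) or (horizontal distance between key and pad_key below 0.06 m and z of key in the frame of pad_key above 0.023 m and contact force between key and anything else below 0.001 N) or (horizontal distance between padlock and pad_padlock below 0.06 m and z of padlock in the frame of pad_padlock above 0.023 m and contact force between padlock and anything else below 0.001 N) or (horizontal distance between tin and pad_tin below 0.06 m and z of tin in the frame of pad_tin above 0.023 m and contact force between tin and anything else below 0.001 N)).
It fails at once if the cat, the mailbox key or the padlock falls onto the console (height (world z) of any of cat, key, padlock below 0.006 m).
It fails at once if the cat tips over (angle between cat's own z axis and vertical above 1 rad).
It fails at once if the carabiner or the spare key is disturbed (distance of any of carabiner, spare_key from where it was at the start of the episode above 0.02 m).
It also fails if it takes over 120 s, if anything falls off the work surface, if the arm or the gripper's body presses on something with over 40 N, if the wrist force passes 120 N, or if a joint passes its speed limit or range.

## Working session

There is one attempt and no reset: what is moved stays moved. The work goes in short steps, Python scripts to look and compute and a tool call to move; the robot and the scene stay as the last step left them, time stands still between calls to the robot, and variables do not carry over. Pictures are saved under pics/ and viewed, at most 14 in all, crops included, and the job is handed in when it is done.

Besides the shell and the picture viewer there is one more tool, called after "Emit:" by a JSON object that holds its "name" and its "arguments". servo_tool: Moves the arm, as the interface text tells. Its arguments: {"type":"object","properties":{"increments":{"type":"array","items":{"type":"array","items":{"type":"number"}}},"grip_force":{"type":"number"}},"required":["increments"]}

```bash
mkdir -p pics; ls; python3 - <<'E'
from station import telemetry, optics, bot
import cv2
s=telemetry.sense();print({k:(s[k]) for k in ['clock','tool_pos','ee_rot','grip_width','force']})
a=[]
for n in ['scene','side','wrist']:
    im=optics.read_camera(n);cv2.imwrite(f'pics/{n}0.png',im)
    print(n,optics.camera_info(n))
E
```

```text
pics
{'clock': 0.0, 'tool_pos': array([ 0.18189636, -0.46510922,  0.23843151]), 'ee_rot': array([-9.92312005e-04,  9.82678820e-01,  1.85314106e-01, -1.82913649e-04]), 'grip_width': 0.08547167096481623, 'force': array([-1.07338613,  0.26178542,  0.12692239])}
scene {'intrinsics': array([[476.16254425,   0.        , 327.20660464],
       [  0.        , 476.16254425, 240.31196673],
       [  0.        ,   0.        ,   1.        ]]), 'D': array([-0.13044097,  0.        ,  0.        ,  0.        ,  0.        ]), 'rvec': array([ 1.24201654,  2.37404265, -0.84891891]), 'tvec': array([ 0.31405954, -0.28944925,  1.21190742])}
side {'intrinsics': array([[565.73261651,   0.        , 324.20314022],
       [  0.        , 565.73261651, 230.64354943],
       [  0.        ,   0.        ,   1.        ]]), 'D': array([-0.02651726,  0.        ,  0.        ,  0.        ,  0.        ]), 'rvec': array([ 0.67533654, -2.6820881 ,  1.07716766]), 'tvec': array([0.46092018, 0.22025741, 0.79698181])}
wrist {'intrinsics': array([[366.57964066,   0.        , 321.26388199],
       [  0.        , 366.57964066, 241.96611192],
       [  0.        ,   0.        ,   1.        ]]), 'D': array([-0.05479893,  0.        ,  0.        ,  0.        ,  0.        ]), 'hand_eye': array([[-6.29864943e-05, -9.58979560e-01, -2.83475219e-01,
         7.25079209e-02],
       [ 9.99999623e-01,  1.85101738e-04, -8.48381930e-04,
         8.34256996e-04],
       [ 8.66052686e-04, -2.83475166e-01,  9.58979187e-01,
        -1.34369569e-01],
       [ 0.00000000e+00,  0.00000000e+00,  0.00000000e+00,
         1.00000000e+00]])}
```

View pics/scene0.png

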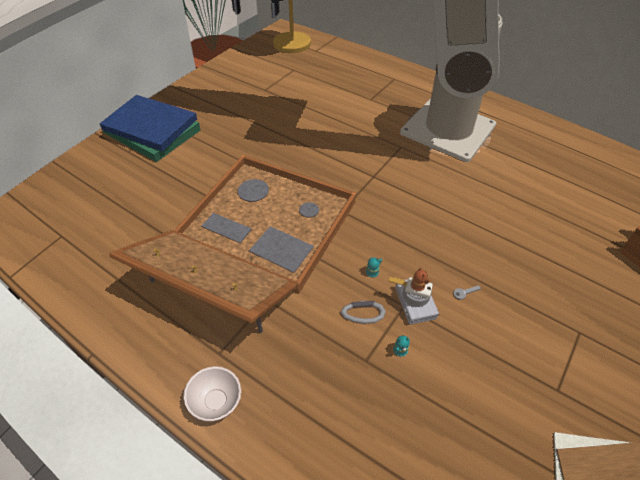

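View pics/side0.png

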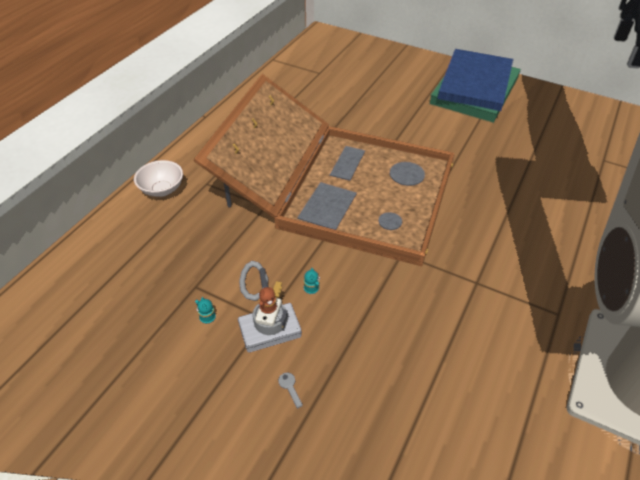

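Scene view: orange cat on the pile at (421,277); teal cats at (373,266) and (402,345). The pads are the small round at (309,210), large round (253,190), narrow oblong (226,228) and wide oblong (281,249). Side view: pile at (268,310), pads at (390,221), (407,173), (347,162) and (328,205).

```bash
cat > h.py <<'E'
import cv2, numpy as np
from scipy.spatial.transform import Rotation as R
from station import telemetry, optics, bot
def rot(q): return R.from_quat(np.r_[q[1:],q[0]]).as_matrix()
def cam(n, st=None):
    """K,D,Rwc (cam->world), C"""
    i=optics.camera_info(n);K,D=i['intrinsics'],i['D']
    if 'rvec' in i:
        Rm=cv2.Rodrigues(i['rvec'])[0];return K,D,Rm.T,-Rm.T@np.ravel(i['tvec'])
    st=st or telemetry.sense();T=rot(st['ee_rot']);H=i['hand_eye']
    return K,D,T@H[:3,:3],T@H[:3,3]+st['tool_pos']
def rays(c,uv):
    p=cv2.undistortPoints(np.float64(uv).reshape(-1,1,2),c[0],c[1]).reshape(-1,2)
    return np.c_[p,np.ones(len(p))]@c[2].T
def onplane(c,uv,z):
    d=rays(c,uv);return c[3]+d*((z-c[3][2])/d[:,2])[:,None]
def tri(obs):
    A=np.zeros((3,3));b=np.zeros(3)
    for c,uv in obs:
        d=rays(c,uv)[0];d/=np.linalg.norm(d);P=np.eye(3)-np.outer(d,d);A+=P;b+=P@c[3]
    return np.linalg.solve(A,b)
def proj(c,X):
    Rm=c[2].T;return cv2.projectPoints(np.float64(X).reshape(-1,1,3),cv2.Rodrigues(Rm)[0],-Rm@c[3],c[0],c[1])[0].reshape(-1,2)
def comps(mask,amin=30):
    n,l,s,ce=cv2.connectedComponentsWithStats(mask.astype(np.uint8))
    return [(ce[i],s[i],l==i) for i in range(1,n) if s[i,4]>=amin]
def grab(n,name):
    st=telemetry.sense();im=optics.read_camera(n);cv2.imwrite(f'pics/{name}.png',im);return cam(n,st),im
def contour(m): return max(cv2.findContours(m.astype(np.uint8),cv2.RETR_EXTERNAL,cv2.CHAIN_APPROX_NONE)[0],key=cv2.contourArea).reshape(-1,2).astype(float)
E
python3 - <<'E'
from h import *
S={'cat':[(309,210),(390,221)],'padlock':[(253,190),(407,173)],'key':[(226,228),(347,162)],'tin':[(281,249),(328,205)]}
cs=[cam('scene'),cam('side')];ms=[]
for n in('scene','side'):
    h=cv2.cvtColor(cv2.imread(f'pics/{n}0.png'),cv2.COLOR_BGR2HSV)
    ms.append(cv2.morphologyEx((h[...,1]<70).astype(np.uint8),cv2.MORPH_OPEN,np.ones((3,3))))
for k,uv in S.items():
    obs=[]
    for c,m,(u,v) in zip(cs,ms,uv):
        l=cv2.connectedComponents(m)[1];q=l==l[v,u];M=cv2.moments(q.astype(np.uint8),True)
        obs.append((c,(M['m10']/M['m00'],M['m01']/M['m00']),q))
    X=tri([o[:2] for o in obs]);print(k,'tri',X.round(4))
    for c,_,q in obs:
        P=onplane(c,contour(q),.013)[:,:2].astype(np.float32);r=cv2.minAreaRect(P*1000);b=cv2.boxPoints(r)
        e=max((b[1]-b[0],b[2]-b[1]),key=np.linalg.norm);print('   ',np.round(r[0],1),np.round(r[1],1),'long',round(np.degrees(np.arctan2(e[1],e[0])),1))
# orange
for z in [0]:
    o=[]
    for n,c in zip(('scene','side'),cs):
        h=cv2.cvtColor(cv2.imread(f'pics/{n}0.png'),cv2.COLOR_BGR2HSV)
        u,v=(421,283) if n=='scene' else (268,305)
        m=((h[...,0]<10)|(h[...,0]>172))&(h[...,1]>120);w=np.zeros_like(m);w[v-25:v+25,u-15:u+15]=1
        cc=max(comps(m&w),key=lambda t:t[1][4]);print(n,cc[0],cc[1]);o.append((c,cc[0]))
    print('cat',tri(o))
a=cv2.resize(cv2.imread('pics/scene0.png')[240:370,330:490],None,fx=4,fy=4,interpolation=3);cv2.imwrite('pics/c1.png',a)
E
```

```text
cat tri [ 0.4523 -0.1176  0.0112]
    [ 452.3 -118.6] [40.7 40.1] long 35.2
    [ 451.7 -115.2] [39.1 42.9] long -65.7
padlock tri [ 0.475  -0.2524  0.0109]
    [ 476.  -252.7] [68.1 66.9] long 72.5
    [ 474.2 -249.2] [65.7 69.1] long -66.5
key tri [ 0.5908 -0.2253  0.0114]
    [ 590.9 -226.9] [43.6 96.8] long -82.7
    [ 590.4 -223.6] [43.  98.5] long -81.8
tin tri [ 0.5692 -0.0992  0.0105]
    [ 569.  -100.5] [ 74.8 105. ] long -85.0
    [568.8 -97.6] [ 74.9 106.4] long -84.9
scene [421.5049505  275.91089109] [415 269  15  15 101]
side [266.36220472 299.42519685] [260 287  16  26 254]
cat [0.52118828 0.17326041 0.07995699]
```

View pics/c1.png

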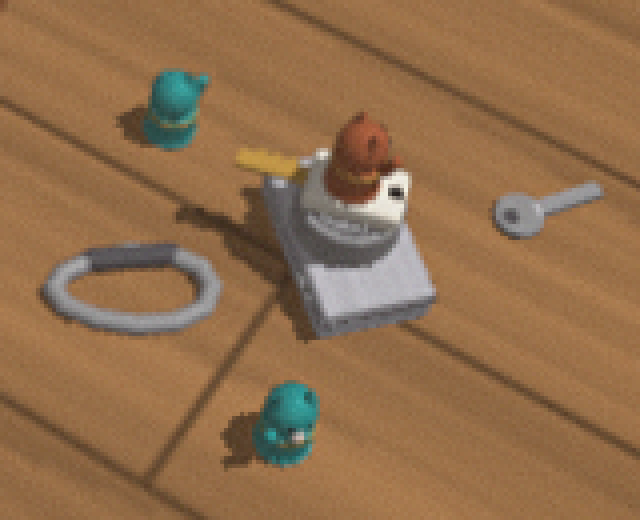

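The orange cat at (421,275) fits the description; the teal ones at (373,266) and (402,345) are decoys. Next I fly over the box with the wrist camera, then over the pile.

Emit:
{"name": "servo_tool", "arguments": {"increments": [[0.085, 0.042, -0.0147, 0, 0], [0.085, 0.042, -0.0147, 0, 0], [0.085, 0.042, -0.0147, 0, 0], [0.085, 0.042, -0.0147, 0, 0], [0.085, 0.042, -0.0147, 0, 0], [0.085, 0.042, -0.0147, 0, 0], [0.085, 0.042, -0.0147, 0, 0], [0.085, 0.042, -0.0147, 0, 0]]}}

```text
clock: 0.95
tool_pos: [0.4532, -0.2323, 0.2391]
ee_rot: [-0.0, 0.983, 0.185, -0.0]
force: [0.7, 0.3, -0.3]
grip_width: 0.0849
finger_force: 0.0
```

Emit:
{"name": "servo_tool", "arguments": {"increments": [[0.085, 0.04, -0.0147, 0, 0], [0.085, 0.04, -0.0147, 0, 0], [0.085, 0, 0, 0, 0], [0.085, 0, 0, 0, 0]]}}

```text
clock: 1.35
tool_pos: [0.5161, -0.1763, 0.2386]
ee_rot: [-0.0, 0.982, 0.186, -0.001]
force: [-1.0, 0.1, -0.2]
grip_width: 0.0852
finger_force: 0.0
```

```bash
python3 - <<'E'
from h import *
c,im=grab('wrist','w1');s=telemetry.sense();print(s['tool_pos'],R.from_matrix(rot(s['ee_rot'])).as_euler('ZYX',degrees=True),c[3])
E
```

```text
[ 0.51550694 -0.17710773  0.23872415] [ 2.13946470e+01  8.58430334e-02 -1.79961933e+02] [ 0.58413471 -0.15055249  0.37281091]
```

View pics/w1.png

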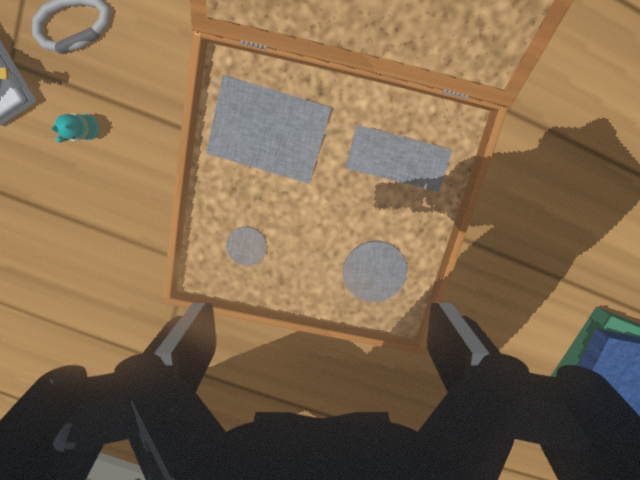

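Emit:
{"name": "servo_tool", "arguments": {"increments": [[0.085, 0.018, -0.0465, 0, 0], [0.085, 0.018, -0.0465, 0, 0], [0.085, 0.018, -0.0465, 0, 0], [0.085, 0.018, -0.0465, 0, 0], [0.085, 0.018, -0.0465, 0, 0], [0.085, 0.018, -0.0465, 0, 0], [0.085, 0.018, -0.0465, 0, 0], [0.085, 0, 0, 0, 0]]}}

```text
clock: 2.2
tool_pos: [0.5141, 0.1757, 0.2392]
ee_rot: [-0.001, 0.982, 0.188, 0.0]
force: [0.0, -2.2, 0.2]
grip_width: 0.0854
finger_force: 0.0
```

```bash
python3 - <<'E'
from h import *
c,im=grab('wrist','w2');s=telemetry.sense();print(s['clock'],s['tool_pos'],R.from_matrix(rot(s['ee_rot'])).as_euler('ZYX',degrees=True),c[3])
np.savez('w2.npz',p=s['tool_pos'],q=s['ee_rot'])
E
```

```text
2.25 [0.51417815 0.17307163 0.23918136] [2.15453342e+01 2.24286133e-02 1.79992640e+02] [0.58181439 0.20147349 0.37363607]
```

View pics/w2.png

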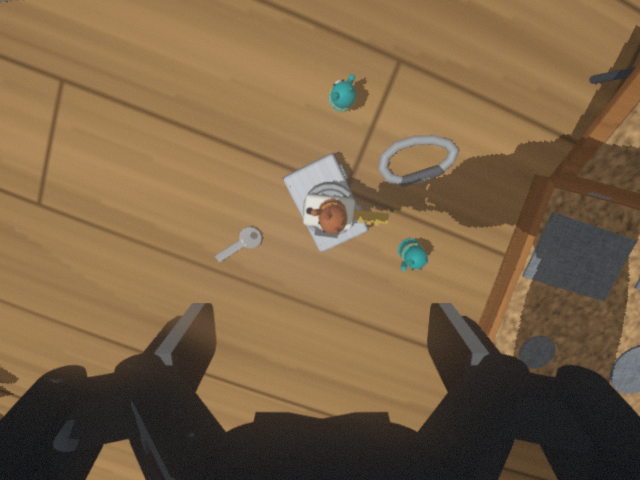

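w1: the box with wide oblong pad (268,128), narrow oblong (398,157), small round (246,246) and large round (375,271). w2: pile with the orange cat at (331,217), tin around (325,200), teal cats (343,95) and (413,255), carabiner (420,160), spare key (240,243).

```bash
python3 - <<'E'
from h import *
im=cv2.imread('pics/w1.png');h=cv2.cvtColor(im,cv2.COLOR_BGR2HSV)
st={'tool_pos':np.array([.51550694,-.17710773,.23872415]),'ee_rot':None}
e=R.from_euler('ZYX',[21.394647,.0858430334,-179.961933],degrees=True).as_quat();st['ee_rot']=np.r_[e[3],e[:3]]
c=cam('wrist',st)
m=cv2.morphologyEx((h[...,1]<65).astype(np.uint8),cv2.MORPH_OPEN,np.ones((3,3)));l=cv2.connectedComponents(m)[1]
for k,(u,v) in {'cat':(246,246),'padlock':(375,271),'key':(398,157),'tin':(268,128)}.items():
    q=l==l[v,u];P=onplane(c,contour(q),.013)[:,:2].astype(np.float32);r=cv2.minAreaRect(P*1000);b=cv2.boxPoints(r)
    e=max((b[1]-b[0],b[2]-b[1]),key=np.linalg.norm);print(k,np.round(r[0],1),np.round(r[1],1),'long',round(np.degrees(np.arctan2(e[1],e[0])),1),'px',contour(q).mean(0))
z=np.load('w2.npz');c2=cam('wrist',{'tool_pos':z['p'],'ee_rot':z['q']})
im=cv2.imread('pics/w2.png')
h=cv2.cvtColor(im,cv2.COLOR_BGR2HSV)
m=((h[...,0]<11)|(h[...,0]>172))&(h[...,1]>130);m[:,:300]=0;m[:,360:]=0
cc=max(comps(m),key=lambda t:t[1][4]);print('cat',cc[0],cc[1],onplane(c2,[cc[0]],.075))
for n,p in {'teal1':(343,95),'teal2':(413,255),'carab':(420,160),'spare':(240,243)}.items(): print(n,onplane(c2,[p],.02 if 't' in n else 0)[0].round(3))
cv2.imwrite('pics/c2.png',cv2.resize(im[140:260,265:405],None,fx=5.5,fy=5,interpolation=2))
E
```

```text
cat [ 451.  -119.4] [41.  41.6] long -68.6 px [245.81081081 245.79279279]
padlock [ 473.8 -254.2] [67.7 66.7] long 22.4 px [374.80681818 271.01704545]
key [ 589.  -228.5] [42.6 96.5] long -82.6 px [397.49815498 157.91143911]
tin [ 567.8 -102.2] [ 74.8 104.7] long -85.3 px [266.99449036 128.80716253]
cat [331.53181818 220.1       ] [320 209  23  23 220] [[0.52054298 0.16573202 0.075     ]]
teal1 [0.621 0.193 0.02 ]
teal2 [0.506 0.069 0.02 ]
carab [0.595 0.098 0.   ]
spare [0.446 0.239 0.   ]
```

View pics/c2.png

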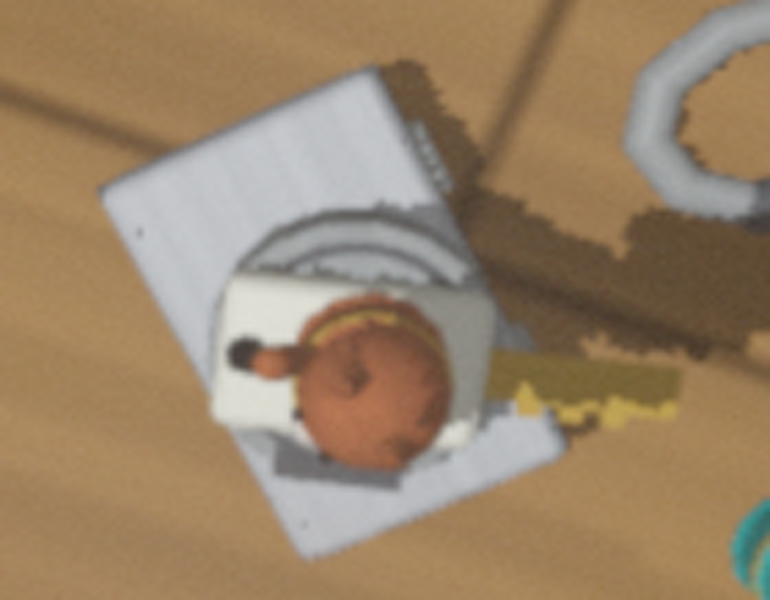

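The crop shows the orange cat's head at crop (375,385), its paw pointing left towards the tag hole, the blade to the right, the padlock rim and notch below at (335,470), and tin corners at (100,190), (375,68), (565,450), (310,560).

```bash
python3 - <<'E'
from h import *
z=np.load('w2.npz');c2=cam('wrist',{'tool_pos':z['p'],'ee_rot':z['q']});sc=cam('scene');sd=cam('side')
f=lambda x,y:(265+(x+.5)/5.5-.5,140+(y+.5)/5-.5)
T=onplane(c2,[f(*p) for p in [(100,190),(375,68),(565,450),(310,560)]],.022)[:,:2]
print('tin',T.mean(0).round(4),[np.linalg.norm(T[i]-T[i-1]).round(4) for i in range(4)],[np.degrees(np.arctan2(*(T[i]-T[i-1])[::-1])).round(1) for i in range(4)])
K=onplane(c2,[f(*p) for p in [(225,275),(212,418)]],.056)[:,:2];print('tagend',K.round(4),np.linalg.norm(K[0]-K[1]),np.degrees(np.arctan2(*(K[0]-K[1])[::-1])))
B=onplane(c2,[f(680,370),f(680,412)],.0515)[:,:2];print('blade tip',B.round(4))
m=K.mean(0);d=B.mean(0)-m;print('key mid',(m+B.mean(0))/2,'len',np.linalg.norm(d),'dir',np.degrees(np.arctan2(d[1],d[0])))
P=onplane(c2,[f(350,208)],.044);print('padlock far rim',P)
# head triangulation: wrist + scene + side
im=cv2.imread('pics/side0.png');h=cv2.cvtColor(im,cv2.COLOR_BGR2HSV)
hw=f(375,383);hs=(329.5+363/4,239.5+137/4)
X=tri([(c2,hw),(sc,hs)]);print('head',X, 'side px',proj(sd,[X]))
print('on .087',onplane(c2,[hw],.087),onplane(sc,[hs],.087))
# triangulated tin corner heights: scene crop (265,180),(436,295),(318,307?) 
print('tin near corner tri',tri([(c2,f(100,190)),(sc,(329.5+436/4,239.5+295/4))]), tri([(c2,f(375,68)),(sc,(329.5+309/4,239.5+308/4))]))
print('tag corner tri',tri([(c2,f(225,275)),(sc,(329.5+410/4,239.5+200/4))]))
E
```

```text
tin [0.5225 0.1705] [np.float64(0.0825), np.float64(0.0526), np.float64(0.0817), np.float64(0.0513)] [np.float64(47.7), np.float64(-42.9), np.float64(-133.2), np.float64(138.0)]
tagend [[0.5294 0.1932]
 [0.5047 0.1861]] 0.025714894029207482 16.172126865374757
blade tip [[0.54   0.118 ]
 [0.5329 0.1148]]
key mid [0.52676553 0.15303872] len 0.07573746908666279 dir -75.17579470237814
padlock far rim [[0.54618557 0.17839397 0.044     ]]
head [0.52777483 0.16886958 0.09487989] side px [[264.77288365 287.48223941]]
on .087 [[0.52633797 0.16734143 0.087     ]] [[0.52186667 0.16798189 0.087     ]]
tin near corner tri [0.53009802 0.22029333 0.01844373] [0.57009583 0.18079391 0.02314157]
tag corner tri [0.53227801 0.19565079 0.0762476 ]
```

```bash
python3 -c "
from h import *
s=telemetry.sense();print(s['qpos'].round(3),s['tool_pos'])"
```

```text
[ 0.325  0.326  0.12   1.366 -0.     3.09 ] [0.51417815 0.17307163 0.23918136]
```

Emit:
{"name": "servo_tool", "arguments": {"increments": [[0.085, 0, 0, 0.007, -8.32], [0.085, 0, 0, 0.007, -8.32], [0.085, 0, 0, 0.007, -8.32], [0.085, 0, 0, 0.007, -8.32], [0.085, 0, 0, 0.007, -8.32], [0.085, 0, 0, 0.007, -8.32], [0.085, 0, 0, 0.007, -8.32], [0.085, 0, 0, 0.007, -8.32]]}}

```text
clock: 3.05
tool_pos: [0.5148, 0.1688, 0.1832]
ee_rot: [0.0, 0.719, 0.695, -0.0]
force: [-0.3, -0.3, 0.5]
grip_width: 0.0849
finger_force: 0.0
```

Emit:
{"name": "servo_tool", "arguments": {"increments": [[0.085, 0, 0, 0, -8.32], [0.085, 0, 0, 0, -8.32], [0.085, 0, 0, 0, 0], [0.085, 0, 0, 0, 0]]}}

```text
clock: 3.45
tool_pos: [0.5149, 0.1699, 0.1835]
ee_rot: [0.0, 0.614, 0.789, -0.0]
force: [0.1, -0.8, -0.9]
grip_width: 0.0848
finger_force: 0.0
```

```bash
python3 - <<'E'
from h import *
s=telemetry.sense();c,im=grab('wrist','w3');np.savez('w3.npz',p=s['tool_pos'],q=s['ee_rot'])
print(s['tool_pos'],R.from_matrix(rot(s['ee_rot'])).as_euler('ZYX',degrees=True))
u=proj(c,[[.524,.168,.06]])[0].astype(int);print(u)
x0,y0=u-[80,60];print(x0,y0);cv2.imwrite('pics/c3.png',cv2.resize(im[y0:y0+120,x0:x0+160],None,fx=5,fy=5,interpolation=2))
E
```

```text
[0.51490655 0.16988018 0.18349588] [ 1.04223487e+02  1.69534243e-02 -1.79997023e+02]
[332 241]
252 181
```

View pics/c3.png

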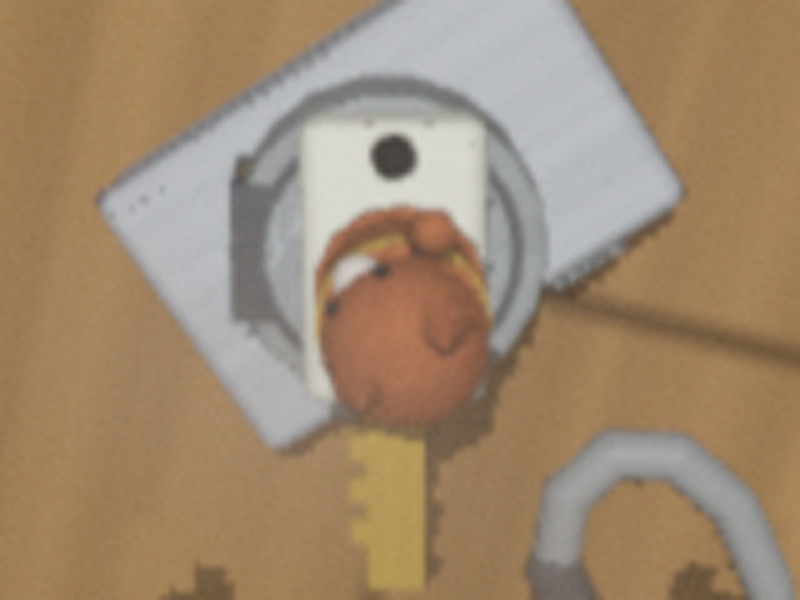

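Cat head is centred at crop (405,340), the tag runs x 302–487 with its top edge at y 118, the blade tip is at (395,590). The padlock circle is 255–547 with its notch on the left (245,250), and tin corners are (100,200), (683,190), (278,450).

```bash
python3 - <<'E'
from h import *
L=lambda n:cam('wrist',dict(tool_pos=np.load(n)['p'],ee_rot=np.load(n)['q']))
c2=L('w2.npz');c3=L('w3.npz');sc=cam('scene')
f=lambda x,y:(265+(x+.5)/5.5-.5,140+(y+.5)/5-.5)
g=lambda x,y:(252+(x+.5)/5-.5,181+(y+.5)/5-.5)
print('head tri',tri([(c2,f(375,383)),(c3,g(405,340))]),tri([(c2,f(375,383)),(c3,g(405,340)),(sc,(420.2,273.7))]), onplane(c3,[g(405,340)],.087))
print('tag corner tri',tri([(c2,f(225,275)),(c3,g(487,118))]),tri([(c2,f(212,418)),(c3,g(302,120))]))
print('tin corner tri',tri([(c2,f(310,560)),(c3,g(100,200))]),tri([(c2,f(565,450)),(c3,g(278,450))]),tri([(c2,f(375,68)),(c3,g(683,190))]))
T=onplane(c3,[g(487,118),g(302,118)],.056)[:,:2];B=onplane(c3,[g(366,590),g(425,590)],.0515)[:,:2]
print('tag end',T.round(4),'blade tip',B.round(4));m=T.mean(0);b=B.mean(0);d=b-m;print('mid',(m+b)/2,np.linalg.norm(d),np.degrees(np.arctan2(d[1],d[0])))
e=T[0]-T[1];print('edge dir',np.degrees(np.arctan2(e[1],e[0])))
C=onplane(c3,[g(100,200),g(683,190),g(278,450)],.022)[:,:2];print('tin',(C[0]+C[1])/2,np.degrees(np.arctan2(*(C[0]-C[2])[::-1])),np.degrees(np.arctan2(*(C[1]-C[2])[::-1])))
print('padlock rim',onplane(c3,[g(547,230),g(400,75)],.044))
print('notch',onplane(c3,[g(240,245)],.044))
E
```

```text
head tri [0.52375041 0.16657551 0.07594121] [0.52373403 0.16858124 0.08740812] [[0.52295086 0.17057404 0.087     ]]
tag corner tri [0.52885652 0.19458883 0.05251821] [0.50275994 0.18694514 0.04780394]
tin corner tri [0.47294914 0.15790714 0.01191895] [0.51315394 0.12362005 0.01802448] [0.56940273 0.18406154 0.01225313]
tag end [[0.5293 0.1968]
 [0.5033 0.1903]] blade tip [[0.5314 0.1182]
 [0.5405 0.1205]]
mid [0.52610821 0.15645929] 0.07672815553954267 -75.17086538863241
edge dir 14.241100855226113
tin [0.52142285 0.17504546] 137.52338836093077 48.42521280181289
padlock rim [[0.54429328 0.1803429  0.044     ]
 [0.51627761 0.19799077 0.044     ]]
notch [[0.4990311  0.16640335 0.044     ]]
```

Emit:
{"name": "servo_tool", "arguments": {"increments": [[0.05, -0.0035, 0.0082, 0, -0.6], [0.05, 0, 0, 0.03, 0], [0.05, 0, 0, 0.04, 0], [0.05, 0, 0, 0.03, 0], [0.05, 0, 0, 0.0155, 0], [0.05, 0, 0, 0, 0]], "grip_force": 20}}

```text
clock: 4.1
tool_pos: [0.5219, 0.1696, 0.0649]
ee_rot: [-0.002, 0.608, 0.794, -0.002]
force: [-0.4, 0.3, -0.4]
grip_width: 0.0498
finger_force: 0.0
```

Emit:
{"name": "servo_tool", "arguments": {"increments": [[0.035, 0, 0, 0, 0], [0.03, 0, 0, 0, 0], [0.026, 0, 0, 0, 0], [0.022, 0, 0, 0, 0], [0.018, 0, 0, 0, 0], [0.015, 0, 0, 0, 0]]}}

```text
clock: 4.7
tool_pos: [0.5246, 0.1708, 0.0693]
ee_rot: [0.001, 0.608, 0.794, 0.001]
force: [-0.5, 0.0, 6.3]
grip_width: 0.0227
finger_force: 19.7
```

Emit:
{"name": "servo_tool", "arguments": {"increments": [[0.015, 0, 0, -0.003, 0], [0.015, 0, 0, -0.003, 0], [0.015, 0, 0, -0.004, 0], [0.015, 0, 0, -0.01, 0], [0.015, 0, 0, 0, 0]]}}

```text
clock: 5.2
tool_pos: [0.5247, 0.1708, 0.0894]
ee_rot: [0.001, 0.608, 0.794, 0.001]
force: [-0.5, -0.2, 0.8]
grip_width: 0.0233
finger_force: 19.7
```

```bash
python3 - <<'E'
from h import *
c,im=grab('side','s1');c,im2=grab('scene','sc1')
a=cv2.resize(im[250:370,210:330],None,fx=3.3,fy=4);b=cv2.resize(im2[240:340,370:470],None,fx=4,fy=4.8)
cv2.imwrite('pics/c4.png',np.hstack([a,b]));print(telemetry.sense()['force'])
E
```

```text
[-1.32459923 -0.2203504  -0.5248468 ]
```

View pics/c4.png

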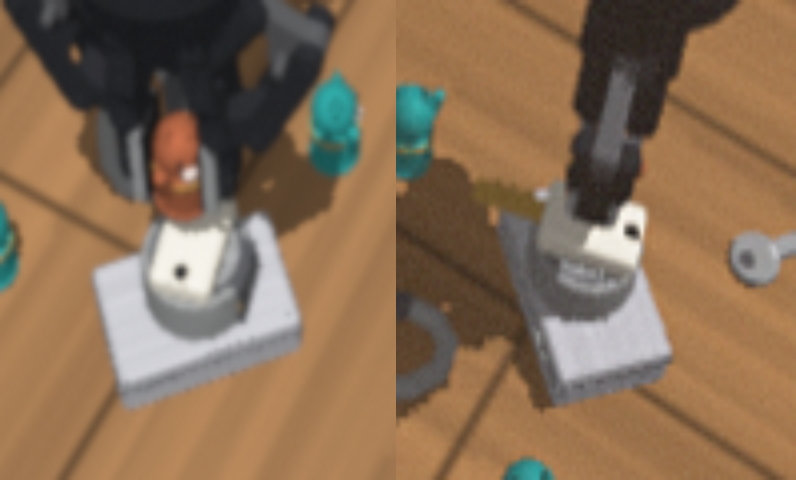

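The views show the cat upright between the fingers, clear of the tag, which stayed in place.

Emit:
{"name": "servo_tool", "arguments": {"increments": [[0.015, 0, 0, -0.02, 0], [0.015, 0, 0, -0.03, 0]]}}

```text
clock: 5.5
tool_pos: [0.5216, 0.1698, 0.136]
ee_rot: [-0.002, 0.608, 0.794, -0.002]
force: [0.7, 0.2, -0.1]
grip_width: 0.0226
finger_force: 19.7
```

Emit:
{"name": "servo_tool", "arguments": {"increments": [[0.015, -0.0325, -0.0182, 0, 0], [0.015, -0.0325, -0.0182, 0, 0], [0.015, -0.0325, -0.0182, 0, 0], [0.015, -0.0325, -0.0182, 0, 0], [0.015, -0.0325, -0.0182, 0, 0], [0.015, -0.0325, -0.0182, 0, 0], [0.015, -0.0325, -0.0182, 0, 0], [0.015, -0.0325, -0.0182, 0, 0]]}}

```text
clock: 6.3
tool_pos: [0.4503, -0.1199, 0.1377]
ee_rot: [-0.0, 0.608, 0.794, -0.0]
force: [0.9, -0.8, -1.1]
grip_width: 0.0232
finger_force: 19.8
```

Emit:
{"name": "servo_tool", "arguments": {"increments": [[0.015, 0, 0, 0.03, 0], [0.015, 0, 0, 0.03, 0], [0.015, 0, 0, 0.02, 0], [0.015, 0, 0, 0, 0], [0.015, 0, 0, 0, 0]]}}

```text
clock: 6.8
tool_pos: [0.4509, -0.1185, 0.0578]
ee_rot: [-0.0, 0.608, 0.794, -0.0]
force: [-0.6, -0.0, -1.1]
grip_width: 0.0229
finger_force: 19.8
```

```bash
python3 - <<'E'
from h import *
c,im=grab('side','s2');c,im2=grab('scene','sc2')
a=cv2.resize(im[160:280,330:450],None,fx=3.3,fy=4);b=cv2.resize(im2[160:260,260:360],None,fx=4,fy=4.8)
cv2.imwrite('pics/c5.png',np.hstack([a,b]));s=telemetry.sense();print(s['force'],s['tool_pos'],R.from_matrix(rot(s['ee_rot'])).as_euler('ZYX',degrees=True))
E
```

```text
[-0.01235904 -0.12777956 -0.06915805] [ 0.45219634 -0.11873814  0.05899748] [1.05172222e+02 6.58691300e-02 1.79885144e+02]
```

View pics/c5.png

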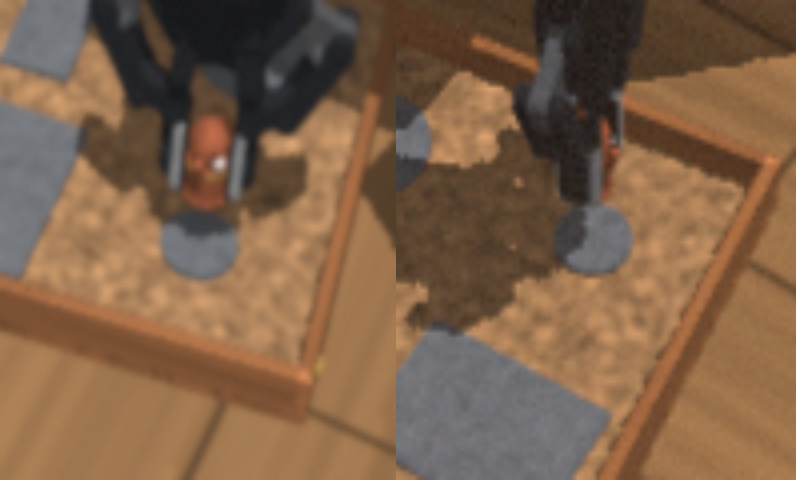

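The cat hangs upright just above the small round pad. Lowering it with a force check.

Emit:
{"name": "servo_tool", "arguments": {"increments": [[0.015, 0, 0, 0.015, 0], [0.015, 0, 0, 0.012, 0], [0.015, 0, 0, 0, 0], [0.015, 0, 0, 0, 0]]}}

```text
clock: 7.3
tool_pos: [0.4518, -0.1186, 0.0318]
ee_rot: [0.001, 0.608, 0.794, 0.0]
force: [-0.2, 0.6, 0.4]
grip_width: 0.0225
finger_force: 19.8
```

Emit:
{"name": "servo_tool", "arguments": {"increments": [[0.015, 0, 0, 0.002, 0], [0.015, 0, 0, 0.002, 0], [0.015, 0, 0, 0, 0]]}}

```text
clock: 7.6
tool_pos: [0.4512, -0.1186, 0.027]
ee_rot: [0.0, 0.608, 0.794, 0.0]
force: [-0.3, -0.7, -0.2]
grip_width: 0.023
finger_force: 19.8
```

Emit:
{"name": "servo_tool", "arguments": {"increments": [[0.015, 0, 0, 0.0015, 0], [0.015, 0, 0, 0.0015, 0], [0.015, 0, 0, 0, 0]]}}

```text
clock: 7.9
tool_pos: [0.4514, -0.1187, 0.0262]
ee_rot: [0.001, 0.608, 0.794, 0.0]
force: [-5.7, 1.4, 20.1]
grip_width: 0.023
finger_force: 21.6
```

Emit:
{"name": "servo_tool", "arguments": {"increments": [[0.015, 0, 0, -0.0015, 0], [0.026, 0, 0, 0, 0], [0.032, 0, 0, 0, 0], [0.045, 0, 0, 0, 0], [0.05, 0, 0, 0, 0], [0.05, 0, 0, 0, 0]]}}

```text
clock: 8.5
tool_pos: [0.4509, -0.1185, 0.0251]
ee_rot: [-0.0, 0.608, 0.794, -0.0]
force: [-0.9, 0.3, -0.2]
grip_width: 0.0504
finger_force: 0.0
```

Emit:
{"name": "servo_tool", "arguments": {"increments": [[0.05, 0, 0, -0.02, 0], [0.05, 0, 0, -0.04, 0], [0.05, 0, 0, -0.05, 0], [0.05, 0, 0, 0, 0]]}}

```text
clock: 8.9
tool_pos: [0.4557, -0.1198, 0.1416]
ee_rot: [0.006, 0.608, 0.794, 0.002]
force: [0.9, 0.5, -0.5]
grip_width: 0.0501
finger_force: 0.0
```

```bash
python3 - <<'E'
from h import *
s=telemetry.sense();c,im=grab('wrist','w4')
u=proj(c,[[.4515,-.118,.03]])[0].astype(int);x0,y0=u-[90,60];print(x0,y0,s['tool_pos'])
x0=max(x0,0);y0=max(y0,0)
z,im2=grab('side','s3');z,im3=grab('scene','sc3')
def ctr(c,im,seed,r=26):
    h=cv2.cvtColor(im,cv2.COLOR_BGR2HSV);w=np.zeros(h.shape[:2],bool);x,y=map(int,seed);w[y-r:y+r,x-r:x+r]=1
    m=((h[...,0]<11)|(h[...,0]>172))&(h[...,1]>150)&w
    k=max(comps(m,10),key=lambda t:t[1][4]);return k[0],k[1]
for n,cc,i in(('wrist',c,im),('side',cam('side'),im2),('scene',cam('scene'),im3)):
    k=ctr(cc,i,proj(cc,[[.4515,-.118,.035]])[0]);print(n,k,onplane(cc,[k[0]],.035))
cv2.imwrite('pics/c6.png',np.hstack([cv2.resize(im[y0:y0+120,x0:x0+120],(400,480)),cv2.resize(im2[160:280,330:450],(390,480))]))
E
```

```text
223 175 [ 0.45570358 -0.11978144  0.14155772]Traceback (most recent call last):
  File "<stdin>", line 11, in <module>
  File "<stdin>", line 9, in ctr
ValueError: max() iterable argument is empty
```

```bash
python3 - <<'E'
from h import *
im=cv2.imread('pics/w4.png');im2=optics.read_camera('side');cv2.imwrite('pics/s3.png',im2)
cv2.imwrite('pics/c6.png',np.hstack([cv2.resize(im[175:295,245:365],(400,480)),cv2.resize(im2[160:280,330:450],(390,480))]))
E
```

```text
(no output)
```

View pics/c6.png

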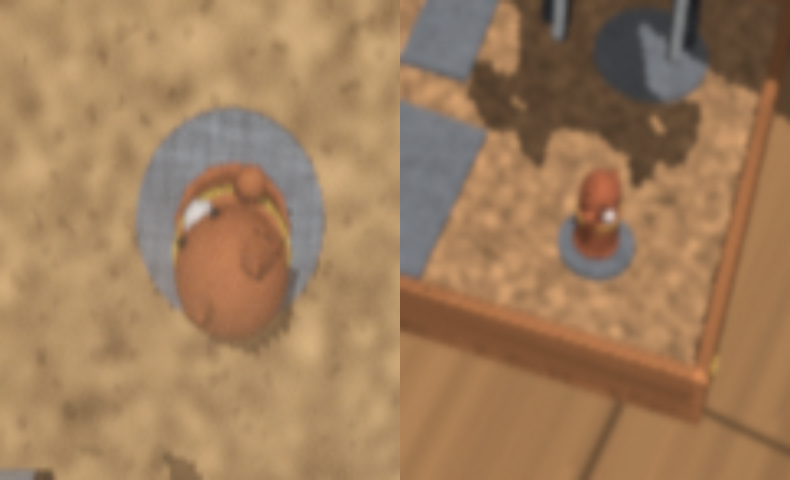

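The cat stands centred on the small round pad in both views. Back to the pile for the key.

Emit:
{"name": "servo_tool", "arguments": {"increments": [[0.06, 0.0324, 0.018, 0, 0], [0.06, 0.0324, 0.018, 0, 0], [0.06, 0.0324, 0.018, 0, 0], [0.06, 0.0324, 0.018, 0, 0], [0.06, 0.0324, 0.018, 0, 0], [0.06, 0.0324, 0.018, 0, 0], [0.06, 0.0324, 0.018, 0, 0], [0.06, 0.0324, 0.018, 0, 0]]}}

```text
clock: 9.9
tool_pos: [0.5211, 0.1704, 0.133]
ee_rot: [-0.001, 0.608, 0.794, -0.002]
force: [0.2, 0.1, 0.4]
grip_width: 0.0599
finger_force: 0.0
```

Emit:
{"name": "servo_tool", "arguments": {"increments": [[0.06, 0, 0, 0, 0], [0.06, 0, 0, 0, 0], [0.06, 0, 0, 0, 0]]}}

```text
clock: 10.2
tool_pos: [0.5211, 0.1682, 0.1339]
ee_rot: [-0.001, 0.608, 0.794, -0.001]
force: [-0.4, -0.2, -0.6]
grip_width: 0.0599
finger_force: 0.0
```

```bash
cat > keym.py <<'E'
from h import *
s=telemetry.sense();c,im=grab('wrist','w5');z,im2=grab('scene','sc5');z,im3=grab('side','s5')
np.savez('w5.npz',p=s['tool_pos'],q=s['ee_rot'])
print(s['tool_pos'],R.from_matrix(rot(s['ee_rot'])).as_euler('ZYX',degrees=True))
res=[]
for n,cc,i in(('wrist',c,im),('scene',cam('scene'),im2),('side',cam('side'),im3)):
    h=cv2.cvtColor(i,cv2.COLOR_BGR2HSV);x,y=proj(cc,[[.5223,.1703,.056]])[0].astype(int)
    r=80 if n=='wrist' else 22
    w=np.zeros(h.shape[:2],bool);w[max(0,y-r):y+r,x-r:x+r]=1
    m=(i[...,0].astype(int)>i[...,2].astype(int)-28)&(h[...,2]>195)&(h[...,1]<28)&w
    m=cv2.morphologyEx(m.astype(np.uint8),cv2.MORPH_CLOSE,np.ones((5,5)))
    k=max(comps(m,10),key=lambda t:t[1][4]);P=onplane(cc,contour(k[2]),.056)[:,:2].astype(np.float32)
    rr=cv2.minAreaRect(P*1000);b=cv2.boxPoints(rr);e=max((b[1]-b[0],b[2]-b[1]),key=np.linalg.norm)
    print(n,k[0],k[1],np.round(rr[0],1),np.round(rr[1],1),np.degrees(np.arctan2(e[1],e[0])));res.append((cc,k[0]))
print(tri(res),tri(res[1:]))
u=proj(c,[[.5223,.1703,.05]])[0].astype(int);x0,y0=u-[80,70];print(x0,y0)
cv2.imwrite('pics/c7.png',cv2.resize(im[max(y0,0):y0+140,x0:x0+160],None,fx=4,fy=4,interpolation=2))
E
python3 keym.py
```

```text
[0.52108657 0.16820385 0.13392503] [ 1.05121538e+02  3.09393482e-02 -1.79808390e+02]
wrist [323.53405156 248.75952289] [ 303  216   43   65 2599] [521.6 172.8] [25.3 40.9] -75.32743
scene [420.34104046 287.75144509] [406 277  29  29 346] [531.8 178. ] [58.4 43.6] 34.46198
side [267.8735119  312.33630952] [247 297  44  31 672] [517.5 178.8] [62.2 52.5] 28.451698
[0.5216093  0.17399682 0.04923876] [0.52125108 0.17557527 0.04895665]
243 179
```

View pics/c7.png

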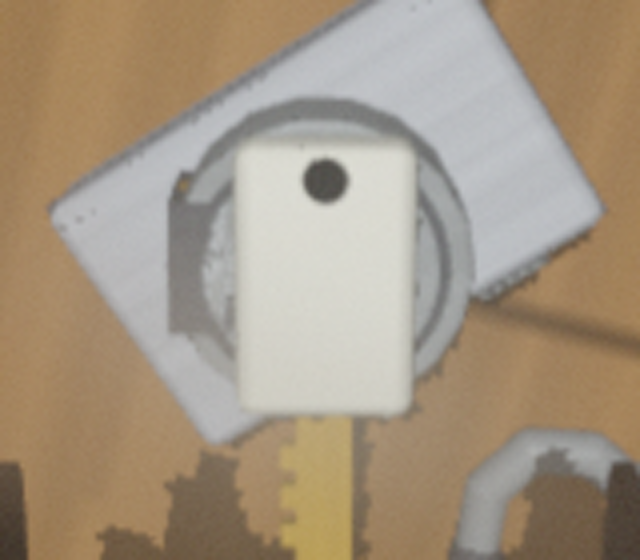

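The tag is squared between the fingers at crop (325,275), hole towards the top, with the padlock notch at left.

Emit:
{"name": "servo_tool", "arguments": {"increments": [[0.05, 0, 0, 0.035, 0], [0.05, 0, 0, 0.03, 0], [0.05, 0, 0, 0.0085, 0], [0.05, 0, 0, 0, 0], [0.05, 0, 0, 0, 0]]}}

```text
clock: 10.85
tool_pos: [0.5231, 0.1692, 0.063]
ee_rot: [0.0, 0.608, 0.794, 0.001]
force: [-0.4, 0.2, -0.0]
grip_width: 0.0501
finger_force: 0.0
```

```bash
python3 - <<'E'
from h import *
p=[]
for i in range(6): optics.camera_info('side'); optics.read_camera('side'); p.append(np.r_[telemetry.sense()['tool_pos'],telemetry.sense()['force'][2]])
print(np.array(p).round(4))
E
```

```text
[[ 0.5236  0.1694  0.0635  0.6553]
 [ 0.5237  0.1695  0.0636  0.1476]
 [ 0.5236  0.1696  0.0635 -0.3277]
 [ 0.5234  0.1696  0.0633 -0.2275]
 [ 0.5232  0.1696  0.0631 -0.6137]
 [ 0.5229  0.1695  0.0628 -0.0171]]
```

Emit:
{"name": "servo_tool", "arguments": {"increments": [[0.05, 0, 0, 0.007, 0], [0.05, 0, 0, 0, 0], [0.035, 0, 0, 0, 0], [0.03, 0, 0, 0, 0], [0.026, 0, 0, 0, 0], [0.02, 0, 0, 0, 0], [0.02, 0, 0, 0, 0]], "grip_force": 30}}

```text
clock: 11.85
tool_pos: [0.5224, 0.1693, 0.0549]
ee_rot: [0.0, 0.608, 0.794, 0.0]
force: [-0.0, -0.8, 0.4]
grip_width: 0.0269
finger_force: 30.0
```

Emit:
{"name": "servo_tool", "arguments": {"increments": [[0.02, 0, 0, -0.003, 0], [0.02, 0, 0, -0.007, 0], [0.02, 0, 0, -0.015, 0], [0.02, 0, 0, 0, 0]]}}

```text
clock: 12.25
tool_pos: [0.524, 0.1698, 0.0821]
ee_rot: [0.001, 0.608, 0.794, 0.002]
force: [0.6, -0.4, -0.7]
grip_width: 0.027
finger_force: 29.9
```

```bash
python3 - <<'E'
from h import *
c,im=grab('side','s6');c,im2=grab('scene','sc6')
a=cv2.resize(im[250:370,210:330],None,fx=3.3,fy=4);b=cv2.resize(im2[240:340,370:470],None,fx=4,fy=4.8)
cv2.imwrite('pics/c8.png',np.hstack([a,b]))
E
```

```text
(no output)
```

View pics/c8.png

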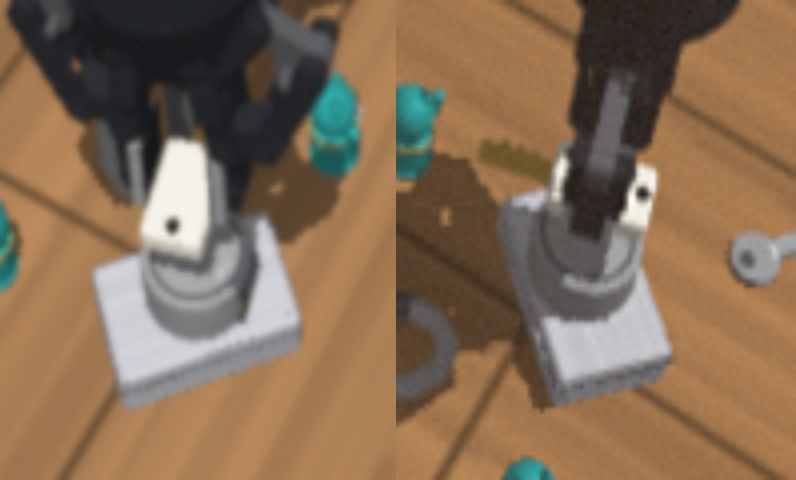

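The key hangs level between the fingers, with the padlock still in place below. Carrying it to the narrow pad.

Emit:
{"name": "servo_tool", "arguments": {"increments": [[0.02, 0, 0, -0.025, 0], [0.02, 0, 0, -0.025, 7.3], [0.02, 0, 0, 0, 0]]}}

```text
clock: 12.65
tool_pos: [0.5244, 0.17, 0.1326]
ee_rot: [0.002, 0.657, 0.754, 0.003]
force: [1.1, 0.3, -0.6]
grip_width: 0.0268
finger_force: 29.9
```

Emit:
{"name": "servo_tool", "arguments": {"increments": [[0.02, -0.043, 0.0014, 0, 0], [0.02, -0.043, 0.0014, 0, 0], [0.02, -0.043, 0.0014, 0, 0], [0.02, -0.043, 0.0014, 0, 0], [0.02, -0.043, 0.0014, 0, 0], [0.02, -0.043, 0.0014, 0, 0], [0.02, -0.043, 0.0014, 0, 0], [0.02, -0.043, 0.0014, 0, 0]]}}

```text
clock: 13.45
tool_pos: [0.5797, -0.1715, 0.1281]
ee_rot: [-0.001, 0.656, 0.754, -0.0]
force: [0.8, 0.6, -1.3]
grip_width: 0.0272
finger_force: 29.9
```

Emit:
{"name": "servo_tool", "arguments": {"increments": [[0.02, -0.043, 0.0014, 0, 0], [0.02, 0, 0, 0.03, 0], [0.02, 0, 0, 0.03, 0], [0.02, 0, 0, 0, 0], [0.02, 0, 0, 0, 0]]}}

```text
clock: 13.95
tool_pos: [0.5865, -0.2119, 0.0684]
ee_rot: [-0.002, 0.657, 0.754, -0.001]
force: [0.8, 0.4, -0.1]
grip_width: 0.0271
finger_force: 29.9
```

```bash
cat > st.py <<'E'
from h import *
p=[]
for i in range(5): optics.read_camera('side'); s=telemetry.sense(); p.append(np.r_[s['tool_pos'],s['force'][2],R.from_matrix(rot(s['ee_rot'])).as_euler('ZYX',degrees=True)[0]])
print(np.mean(p,0).round(4),s['qpos'].round(2),s['clock'])
E
python3 st.py; python3 - <<'E'
from h import *
# blade-tip and pad check by wrist/scene/side: save
c,im=grab('side','s7');c2,im2=grab('scene','sc7');c3,im3=grab('wrist','w7')
a=cv2.resize(im[120:230,290:400],(390,400));b=cv2.resize(im3[100:420,150:480],(400,400))
cv2.imwrite('pics/c9.png',np.hstack([a,b]))
E
```

```text
[ 5.88700e-01 -2.12300e-01  7.12000e-02  1.58100e-01  9.79205e+01] [-0.35  0.6   0.1   1.07 -0.    1.09] 14.2
```

View pics/c9.png

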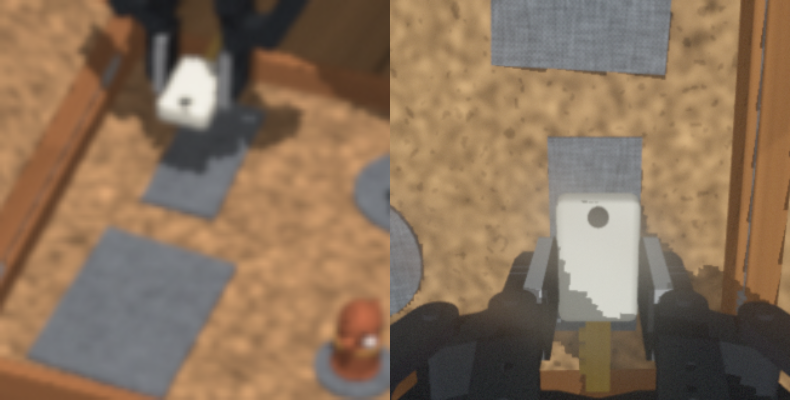

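The key hangs over the narrow pad, blade away from the camera. The wrist view shows the tag's end at crop row 193 and the pad end at row 137, with columns aligned.

```bash
python3 - <<'E'
from h import *
q=R.from_euler('ZYX',[97.92,0,180],degrees=True).as_quat()
for tp in ([.5887,-.2123,.0712],):
    c=cam('wrist',dict(tool_pos=np.array(tp),ee_rot=np.r_[q[3],q[:3]]))
    g=lambda x,y:(150+(x-390+.5)/(400/330)-.5,100+(y+.5)/1.25-.5)
    E=onplane(c,[g(598,193)],.0717)[0];d=np.array([np.cos(np.radians(-82.1)),np.sin(np.radians(-82.1))])
    print('end',E,'mid',E[:2]+.038*d)
    P=onplane(c,[g(548,137),g(641,137)],.013)[:,:2];print('pad end',P,'pad mid',P.mean(0)+.048*d)
E
```

```text
end [ 0.58567269 -0.18549734  0.0717    ] mid [ 0.59089558 -0.2231367 ]
pad end [[ 0.56306185 -0.18284689]
 [ 0.60366016 -0.17720061]] pad mid [ 0.58995834 -0.2275682 ]
```

Emit:
{"name": "servo_tool", "arguments": {"increments": [[0.02, -0.0025, 0, 0.025, 0], [0.02, 0, 0, 0.015, 0], [0.02, 0, 0, 0.003, 0], [0.02, 0, 0, 0, 0], [0.02, 0, 0, 0, 0]]}}

```text
clock: 14.85
tool_pos: [0.5888, -0.215, 0.0279]
ee_rot: [0.001, 0.657, 0.754, 0.0]
force: [-0.6, -0.1, 0.4]
grip_width: 0.0271
finger_force: 29.9
```

Emit:
{"name": "servo_tool", "arguments": {"increments": [[0.02, 0, 0, 0.0015, 0], [0.02, 0, 0, 0.0015, 0], [0.02, 0, 0, 0, 0]]}}

```text
clock: 15.15
tool_pos: [0.5881, -0.2149, 0.0241]
ee_rot: [0.0, 0.657, 0.754, 0.0]
force: [0.1, -0.4, -0.4]
grip_width: 0.0268
finger_force: 29.9
```

Emit:
{"name": "servo_tool", "arguments": {"increments": [[0.02, 0, 0, 0.001, 0], [0.02, 0, 0, 0.001, 0], [0.02, 0, 0, 0, 0]]}}

```text
clock: 15.45
tool_pos: [0.5882, -0.2149, 0.0239]
ee_rot: [0.001, 0.657, 0.754, 0.0]
force: [-3.5, 0.7, 8.9]
grip_width: 0.0272
finger_force: 31.0
```

Contact. Release it and lift.

Emit:
{"name": "servo_tool", "arguments": {"increments": [[0.029, 0, 0, -0.0005, 0], [0.034, 0, 0, 0, 0], [0.045, 0, 0, 0, 0], [0.05, 0, 0, 0, 0], [0.05, 0, 0, 0, 0]]}}

```text
clock: 15.95
tool_pos: [0.5879, -0.2148, 0.022]
ee_rot: [-0.0, 0.657, 0.754, -0.0]
force: [0.2, -0.8, 0.3]
grip_width: 0.0498
finger_force: 0.0
```

Emit:
{"name": "servo_tool", "arguments": {"increments": [[0.05, 0, 0, -0.02, 0], [0.05, 0, 0, -0.04, 0], [0.05, 0, 0, -0.05, 0], [0.05, 0, 0, 0, 0], [0.05, 0, 0, 0, 0]]}}

```text
clock: 16.45
tool_pos: [0.5893, -0.2153, 0.1344]
ee_rot: [0.002, 0.657, 0.754, 0.001]
force: [-0.4, -0.5, -1.7]
grip_width: 0.0498
finger_force: 0.0
```

```bash
python3 st.py; python3 - <<'E'
from h import *
c,im=grab('wrist','w8')
for n,i,cc in(('wrist',im,c),('side',*(lambda t:(t[1],t[0]))(grab('side','s8'))),('scene',*(lambda t:(t[1],t[0]))(grab('scene','sc8')))):
    h=cv2.cvtColor(i,cv2.COLOR_BGR2HSV);x,y=proj(cc,[[.590,-.2265,.02]])[0].astype(int);r=110 if n=='wrist' else 30
    w=np.zeros(h.shape[:2],bool);w[max(0,y-r):y+r,x-r:x+r]=1
    for nm,z,m in(('tag',.025,(h[...,2]>150)&(h[...,1]<32)&w),('pad',.013,(h[...,1]<70)&(h[...,2]<165)&(h[...,2]>40)&w),('blade',.0205,(h[...,0]>21)&(h[...,0]<32)&(h[...,1]>130)&w)):
        k=comps(m,8)
        if k:
            k=max(k,key=lambda t:t[1][4]);rr=cv2.minAreaRect((onplane(cc,contour(k[2]),z)[:,:2]*1000).astype(np.float32));print(n,nm,k[1],np.round(rr[0]),np.round(rr[1]),rr[2])
E
```

```text
[ 0.5872 -0.2145  0.131  -0.2403 97.8597] [-0.35  0.55  0.18  1.21  0.    1.08] 16.7
wrist tag [ 295  206   50   68 2557] [ 585. -213.] [33. 48.] 7.433328151702881
wrist pad [ 292  190   62  127 4322] [ 590. -228.] [42. 96.] 7.820864677429199
side tag [335 154  20  20 266] [ 588. -205.] [30. 55.] 8.587711334228516
side pad [330 149  35  31 325] [ 590. -224.] [43. 98.] 8.213297843933105
scene tag [219 219  25  17 235] [ 590. -209.] [28. 46.] 8.327810287475586
scene pad [202 213  49  30 442] [ 591. -227.] [44. 97.] 8.268872261047363
```

The key lies along its pad, within about 3 mm in all three views. Now the padlock.

Emit:
{"name": "servo_tool", "arguments": {"increments": [[0.07, 0.0435, -0.0014, 0, 0], [0.07, 0.0435, -0.0014, 0, 0], [0.07, 0.0435, -0.0014, 0, 0], [0.07, 0.0435, -0.0014, 0, 0], [0.07, 0.0435, -0.0014, 0, 0], [0.07, 0.0435, -0.0014, 0, 0], [0.07, 0.0435, -0.0014, 0, 0], [0.07, 0.0435, -0.0014, 0, 0]]}}

```text
clock: 17.65
tool_pos: [0.5287, 0.13, 0.1321]
ee_rot: [-0.0, 0.657, 0.754, -0.0]
force: [0.4, 0.2, 0.3]
grip_width: 0.0698
finger_force: 0.0
```

Emit:
{"name": "servo_tool", "arguments": {"increments": [[0.075, 0.0434, -0.0014, 0, 0], [0.075, 0, 0, 0, 8.26], [0.075, 0, 0, 0, 8.26], [0.075, 0, 0, 0, 8.26], [0.075, 0, 0, 0, 8.26], [0.075, 0, 0, 0, 8.26], [0.075, 0, 0, 0, 8.26], [0.075, 0, 0, 0, 8.26]]}}

```text
clock: 18.45
tool_pos: [0.5218, 0.1711, 0.1319]
ee_rot: [-0.0, 0.941, 0.34, -0.0]
force: [-0.9, 0.0, -0.1]
grip_width: 0.0749
finger_force: 0.0
```

Emit:
{"name": "servo_tool", "arguments": {"increments": [[0.085, 0, 0, 0, 0], [0.085, 0, 0, 0, 0]]}}

```text
clock: 18.65
tool_pos: [0.5219, 0.1711, 0.1321]
ee_rot: [0.0, 0.939, 0.344, -0.0]
force: [0.1, 0.2, 0.7]
grip_width: 0.085
finger_force: 0.0
```

```bash
python3 st.py; python3 - <<'E'
from h import *
s=telemetry.sense();c,im=grab('wrist','w9');np.savez('w9.npz',p=s['tool_pos'],q=s['ee_rot']);grab('side','s9');grab('scene','sc9')
x,y=proj(c,[[.522,.172,.03]])[0].astype(int);x0,y0=x-100,max(0,y-75);print(x0,y0)
cv2.imwrite('pics/c10.png',cv2.resize(im[y0:y0+150,x0:x0+200],None,fx=4,fy=4,interpolation=2))
E
```

```text
[ 0.522   0.1711  0.1322 -0.3778 40.1323] [ 0.32  0.4  -0.05  1.12 -0.    2.76] 18.9
219 169
```

View pics/c10.png

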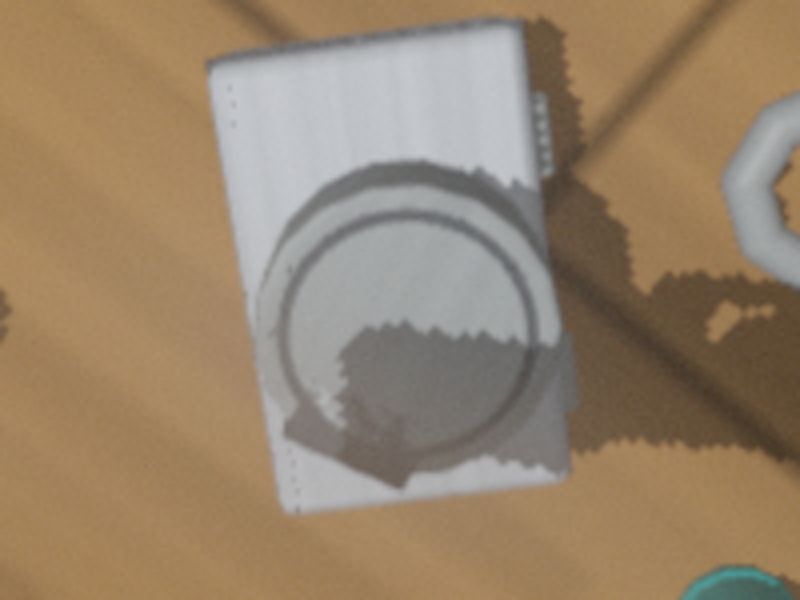

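Padlock is centred at crop (409,335) with its notch at lower left (350,440), clear of the closing line (image x). Tin corners are (208,65), (522,22), (570,475), (290,513).

```bash
python3 - <<'E'
from h import *
L=lambda n:cam('wrist',dict(tool_pos=np.load(n)['p'],ee_rot=np.load(n)['q']))
c=L('w9.npz');c5=L('w5.npz');g=lambda x,y:(219+(x+.5)/4-.5,169+(y+.5)/4-.5)
print('padlock',onplane(c,[g(409,335)],.044),'notch',onplane(c,[g(350,440)],.044))
T=onplane(c,[g(208,65),g(522,22),g(570,475),g(290,513)],.022)[:,:2]
print('tin',T.mean(0).round(4),[np.linalg.norm(T[i]-T[i-1]).round(4) for i in range(4)],[np.degrees(np.arctan2(*(T[i]-T[i-1])[::-1])).round(1) for i in range(4)])
# w5 estimate: (c7 crop 4x, origin 243,179)
k=lambda x,y:(243+(x+.5)/4-.5,179+(y+.5)/4-.5)
print('padlock w5 (ring centre)',onplane(c5,[k(325,262)],.044))
T=onplane(c5,[k(50,210),k(603,210)],.022)[:,:2];print('tin w5',T.mean(0))
# triangulate heights w2/w9/w5 : tin corner far right
print('carab edge',onplane(c,[g(725,190),g(760,260)],.005),'teal',onplane(c,[g(735,590)],.02))
print('tin corner tri w5-w9',tri([(c,g(290,513)),(c5,k(50,210))]),tri([(c,g(522,22)),(c5,k(603,210))]),tri([(c,g(570,475)),(c5,k(218,443))]))
print(c[3],c5[3],np.load('w9.npz')['p'])
E
```

```text
padlock [[0.52198949 0.17048265 0.044     ]] notch [[0.50198789 0.1662436  0.044     ]]
tin [0.5231 0.1739] [np.float64(0.0823), np.float64(0.0527), np.float64(0.0817), np.float64(0.0514)] [np.float64(48.3), np.float64(-42.2), np.float64(-132.6), np.float64(138.5)]
padlock w5 (ring centre) [[0.52194447 0.1730982  0.044     ]]
tin w5 [0.52148896 0.17587223]
carab edge [[0.57069971 0.13610114 0.005     ]
 [0.56527734 0.12197736 0.005     ]] teal [[0.51683773 0.08633932 0.02      ]]
tin corner tri w5-w9 [0.47399969 0.1600945  0.01533502] [0.57000188 0.18614705 0.01346758] [0.51400201 0.12567679 0.01782181]
[0.57788075 0.21694619 0.26664749] [0.50357545 0.23835213 0.26825032] [0.52202723 0.17115691 0.13228072]
```

Emit:
{"name": "servo_tool", "arguments": {"increments": [[0.085, 0, 0, 0.04, 0], [0.085, 0, 0, 0.03, 0], [0.08, 0, 0, 0.02, 0], [0.075, 0, 0, 0.009, 0], [0.075, 0, 0, 0, 0], [0.075, 0, 0, 0, 0]]}}

```text
clock: 19.65
tool_pos: [0.5228, 0.1714, 0.0342]
ee_rot: [0.0, 0.94, 0.342, 0.001]
force: [0.2, 0.2, 0.1]
grip_width: 0.0752
finger_force: 0.0
```

Emit:
{"name": "servo_tool", "arguments": {"increments": [[0.065, 0, 0, 0, 0], [0.058, 0, 0, 0, 0], [0.053, 0, 0, 0, 0], [0.05, 0, 0, 0, 0], [0.045, 0, 0, 0, 0], [0.04, 0, 0, 0, 0], [0.04, 0, 0, 0, 0]], "grip_force": 40}}

```text
clock: 20.35
tool_pos: [0.5222, 0.1717, 0.0343]
ee_rot: [-0.0, 0.94, 0.342, 0.001]
force: [-1.6, 0.3, 5.2]
grip_width: 0.0484
finger_force: 40.9
```

Emit:
{"name": "servo_tool", "arguments": {"increments": [[0.04, 0, 0, -0.003, 0], [0.04, 0, 0, -0.007, 0], [0.04, 0, 0, -0.015, 0], [0.04, 0, 0, -0.03, 0], [0.04, 0, 0, -0.03, 0], [0.04, 0, 0, 0, 0]]}}

```text
clock: 20.95
tool_pos: [0.5251, 0.172, 0.1227]
ee_rot: [0.0, 0.94, 0.342, 0.004]
force: [1.7, 0.1, -2.5]
grip_width: 0.0483
finger_force: 42.3
```

```bash
python3 st.py; python3 - <<'E'
from h import *
b=cv2.imread('pics/sc9.png');c,im=grab('scene','sc10');b2=cv2.imread('pics/s9.png');c2,i2=grab('side','s10')
# tin still there? near face / top corners patches: compare change at tin end-corners and centre
for nm,X in dict(endA=[.547,.199,.022],endB=[.4985,.1475,.022],ctr=[.522,.171,.044]).items():
    for n,cc,p,q in(('scene',c,b,im),('side',c2,b2,i2)):
        u,v=proj(cc,[X])[0].round().astype(int);print(nm,n,p[v-1:v+2,u-1:u+2].mean((0,1)).round(),q[v-1:v+2,u-1:u+2].mean((0,1)).round())
E
```

```text
[ 0.5217  0.171   0.1179 -3.1749 40.0341] [ 0.32  0.42 -0.07  1.08 -0.    2.76] 21.2
endA scene [205. 199. 201.] [205. 198. 201.]
endA side [214. 207. 207.] [213. 207. 206.]
endB scene [77. 78. 83.] [203. 196. 199.]
endB side [208. 203. 202.] [207. 202. 202.]
ctr scene [121. 122. 124.] [204. 197. 199.]
ctr side [92. 92. 92.] [110. 107. 107.]
```

Weight shows on the wrist (about -2.5 N) and the tin is undisturbed. Carrying the padlock over.

Emit:
{"name": "servo_tool", "arguments": {"increments": [[0.04, -0.0308, 0.02937, 0, 0], [0.04, -0.0308, 0.02937, 0, 0], [0.04, -0.0308, 0.02937, 0, 0], [0.04, -0.0308, 0.02937, 0, 0], [0.04, -0.0308, 0.02937, 0, 0], [0.04, -0.0308, 0.02937, 0, 0], [0.04, -0.0308, 0.02937, 0, 0], [0.04, -0.0308, 0.02937, 0, 0]]}}

```text
clock: 22.1
tool_pos: [0.4836, -0.1687, 0.1175]
ee_rot: [-0.0, 0.94, 0.342, -0.001]
force: [1.8, 0.4, -2.5]
grip_width: 0.0478
finger_force: 42.3
```

Emit:
{"name": "servo_tool", "arguments": {"increments": [[0.04, -0.0308, 0.02937, 0, 0], [0.04, -0.0308, 0.02937, 0, 0], [0.04, 0, 0, 0, 0], [0.04, 0, 0, 0.035, 0], [0.04, 0, 0, 0.025, 0], [0.04, 0, 0, 0.01, 0], [0.04, 0, 0, 0, 0], [0.04, 0, 0, 0, 0]]}}

```text
clock: 22.9
tool_pos: [0.4757, -0.2517, 0.0488]
ee_rot: [0.0, 0.939, 0.343, 0.0]
force: [0.5, -0.1, -3.0]
grip_width: 0.0485
finger_force: 42.4
```

```bash
python3 st.py
```

```text
[ 0.4763 -0.2522  0.0496 -2.7301 40.0624] [-0.49  0.47 -0.19  0.91  0.    1.96] 23.15
```

Emit:
{"name": "servo_tool", "arguments": {"increments": [[0.04, -0.001, 0.0005, 0.015, 0], [0.04, 0, 0, 0.006, 0], [0.04, 0, 0, 0, 0], [0.04, 0, 0, 0, 0]]}}

```text
clock: 23.55
tool_pos: [0.4748, -0.2529, 0.0275]
ee_rot: [-0.0, 0.94, 0.342, 0.0]
force: [-0.2, -0.2, -2.9]
grip_width: 0.0489
finger_force: 42.5
```

Emit:
{"name": "servo_tool", "arguments": {"increments": [[0.04, 0, 0, 0.0015, 0], [0.04, 0, 0, 0.0015, 0], [0.04, 0, 0, 0, 0]]}}

```text
clock: 23.85
tool_pos: [0.4753, -0.2532, 0.0253]
ee_rot: [0.001, 0.94, 0.342, 0.001]
force: [-0.6, 0.5, 3.8]
grip_width: 0.0483
finger_force: 42.9
```

Contact (+6 N). Release, lift and measure.

Emit:
{"name": "servo_tool", "arguments": {"increments": [[0.051, 0, 0, 0, 0], [0.055, 0, 0, 0, 0], [0.06, 0, 0, 0, 0], [0.065, 0, 0, 0, 0], [0.065, 0, 0, 0, 0]]}}

```text
clock: 24.35
tool_pos: [0.4747, -0.2529, 0.0243]
ee_rot: [0.0, 0.94, 0.342, -0.0]
force: [0.3, 0.6, 0.4]
grip_width: 0.0649
finger_force: 0.0
```

Emit:
{"name": "servo_tool", "arguments": {"increments": [[0.065, 0, 0, -0.02, 0], [0.065, 0, 0, -0.04, 0], [0.065, 0, 0, -0.05, 0], [0.065, 0, 0, 0, 0], [0.065, 0, 0, 0, 0]]}}

```text
clock: 24.85
tool_pos: [0.4758, -0.2535, 0.136]
ee_rot: [0.002, 0.94, 0.342, 0.001]
force: [-0.0, -0.2, -0.1]
grip_width: 0.065
finger_force: 0.0
```

```bash
python3 st.py; python3 - <<'E'
from h import *
for n in('side','scene','wrist'):
    cc,i=grab(n,n+'11');h=cv2.cvtColor(i,cv2.COLOR_BGR2HSV);x,y=proj(cc,[[.4747,-.252,.03]])[0].astype(int);r=110 if n=='wrist' else 32
    w=np.zeros(h.shape[:2],bool);w[max(0,y-r):y+r,x-r:x+r]=1
    g=cv2.GaussianBlur(cv2.cvtColor(i,cv2.COLOR_BGR2GRAY),(5,5),0)
    for nm,z,m in(('all',.013,(h[...,1]<75)&w),('lock',.035,(h[...,1]<22)&(h[...,2]>90)&w)):
        k=comps(m,30)
        if k:
            k=max(k,key=lambda t:t[1][4]);rr=cv2.minAreaRect((onplane(cc,contour(k[2]),z)[:,:2]*1000).astype(np.float32));(ex,ey),_=cv2.minEnclosingCircle((onplane(cc,contour(k[2]),z)[:,:2]*1000).astype(np.float32));print(n,nm,k[1],np.round(rr[0]),np.round(rr[1]),round(ex),round(ey))
    q=[h[v,u] for u,v in proj(cc,[[.4747+a*np.cos(t),-.252+a*np.sin(t),zz] for a,zz in((.015,.035),(.031,.013)) for t in np.arange(0,6.28,1.05)]).round().astype(int)]
    print([tuple(map(int,z[1:])) for z in q])
E
```

```text
[ 0.4739 -0.2524  0.1331 -0.2732 40.0393] [-0.49  0.38 -0.08  1.11  0.    1.95] 25.1
side all [390 155  35  31 808] [ 478. -259.] [66. 90.] 478 -259
side lock [390 156  34  29 654] [ 467. -229.] [73. 64.] 471 -233
[(3, 164), (5, 163), (5, 154), (7, 154), (0, 75), (3, 86), (10, 101), (16, 124), (17, 121), (15, 121), (18, 102), (3, 162)]
scene all [238 175  31  27 638] [ 470. -256.] [83. 66.] 471 -258
scene lock [239 175  30  26 431] [ 489. -237.] [67. 67.] 485 -239
[(3, 163), (0, 145), (3, 158), (7, 152), (14, 89), (17, 90), (10, 129), (21, 110), (7, 113), (2, 158), (16, 82), (16, 62)]
wrist all [ 275  192   95   94 6794] [ 474. -253.] [68. 68.] 473 -254
wrist lock [ 276  192   93   84 5750] [ 481. -247.] [56. 61.] 479 -249
[(6, 180), (4, 181), (3, 178), (15, 140), (20, 129), (6, 119), (7, 147), (5, 152), (5, 144), (24, 141), (48, 112), (5, 93)]
```

```bash
python3 - <<'E'
from h import *
i=cv2.imread('pics/wrist11.png');cc=cam('wrist');g=cv2.medianBlur(cv2.cvtColor(i,cv2.COLOR_BGR2GRAY),3)
x,y=proj(cc,[[.4747,-.252,.035]])[0].astype(int);cr=g[y-60:y+60,x-60:x+60];cr=cv2.resize(cr,None,fx=3,fy=3,interpolation=2)
for a,b,z in((85,108,.035),(110,130,.035),(130,150,.013)):
    C=cv2.HoughCircles(cr,cv2.HOUGH_GRADIENT,1.5,20,param1=80,param2=30,minRadius=a,maxRadius=b)
    if C is not None:
        for u,v,r in C[0][:2]: print(r/3,onplane(cc,[(x-60+u/3,y-60+v/3)],z)[0].round(4))
E
```

```text
28.583334 [ 0.4748 -0.2553  0.035 ]
30.733332 [ 0.4776 -0.2516  0.035 ]
39.416668 [ 0.4735 -0.2564  0.035 ]
38.066666 [ 0.4683 -0.2573  0.035 ]
```

The padlock circle sits about 3 mm from the pad centre, which is fine. Now the tin.

Emit:
{"name": "servo_tool", "arguments": {"increments": [[0.085, 0.0311, -0.0295, 0, 0], [0.085, 0.0311, -0.0295, 0, 0], [0.085, 0.0311, -0.0295, 0, 0], [0.085, 0.0311, -0.0295, 0, 0], [0.085, 0.0311, -0.0295, 0, 0], [0.085, 0.0311, -0.0295, 0, 0], [0.085, 0.0311, -0.0295, 0, 0], [0.085, 0.0311, -0.0295, 0, 0]]}}

```text
clock: 26.05
tool_pos: [0.5132, 0.0896, 0.134]
ee_rot: [0.0, 0.94, 0.342, -0.0]
force: [0.9, -1.1, 0.4]
grip_width: 0.0849
finger_force: 0.0
```

Emit:
{"name": "servo_tool", "arguments": {"increments": [[0.085, 0.0311, -0.0295, 0, 0], [0.085, 0.0311, -0.0295, 0, 0], [0.085, 0, 0, 0, -7.8], [0.085, 0, 0, 0, 0], [0.085, 0, 0, 0, 0]]}}

```text
clock: 26.55
tool_pos: [0.5226, 0.1727, 0.1338]
ee_rot: [0.0, 0.915, 0.404, -0.001]
force: [-0.3, 0.0, -0.3]
grip_width: 0.0851
finger_force: 0.0
```

```bash
python3 st.py; python3 - <<'E'
from h import *
for n in('wrist','scene','side'):
    cc,i=grab(n,n+'12');h=cv2.cvtColor(i,cv2.COLOR_BGR2HSV)
    q=proj(cc,[[.522+a,.1735+b,.015] for a in(-.052,.052) for b in(-.052,.052)]);w=np.zeros(h.shape[:2],np.uint8);cv2.fillConvexPoly(w,cv2.convexHull(q.astype(np.int32)),1)
    for nm,m,z in(('all',(h[...,1]<60),.011),('top',(h[...,1]<60)&(h[...,2]>185),.022)):
        k=max(comps(m&(w>0),30),key=lambda t:t[1][4]);rr=cv2.minAreaRect((onplane(cc,contour(k[2]),z)[:,:2]*1000).astype(np.float32));print(n,nm,k[1],np.round(rr[0],1),np.round(rr[1],1),round(rr[2],1))
E
```

```text
[ 0.5229  0.1721  0.1342 -0.0499 47.6732] [ 0.32  0.41 -0.04  1.12 -0.    2.63] 26.8
wrist all [ 278  178   83  117 9131] [521.7 171.3] [88.2 59.5] 47.7
wrist top [ 280  183   74   88 5334] [527.5 180.8] [62.3 50.2] 47.7
scene all [ 395  276   44   48 1382] [521.2 173.1] [93.8 60.5] 47.9
scene top [402 277  36  42 851] [522.8 174.9] [80.5 50.8] 47.7
side all [ 238  303   63   48 2089] [522.4 175.3] [86.6 66.3] 47.6
side top [ 239  308   61   37 1317] [521.2 177.7] [80.7 52.6] 47.7
```

Emit:
{"name": "servo_tool", "arguments": {"increments": [[0.072, 0, -0.0005, 0.04, 0], [0.072, 0, 0, 0.04, 0], [0.072, 0, 0, 0.03, 0], [0.072, 0, 0, 0.009, 0], [0.072, 0, 0, 0, 0], [0.072, 0, 0, 0, 0]]}}

```text
clock: 27.55
tool_pos: [0.5239, 0.1737, 0.0167]
ee_rot: [0.0, 0.914, 0.405, 0.001]
force: [-0.1, -0.4, -0.4]
grip_width: 0.0716
finger_force: 0.0
```

Emit:
{"name": "servo_tool", "arguments": {"increments": [[0.065, 0, 0, 0, 0], [0.06, 0, 0, 0, 0], [0.056, 0, 0, 0, 0], [0.05, 0, 0, 0, 0], [0.045, 0, 0, 0, 0], [0.045, 0, 0, 0, 0]]}}

```text
clock: 28.15
tool_pos: [0.5234, 0.1739, 0.0167]
ee_rot: [-0.0, 0.914, 0.406, 0.001]
force: [-0.7, 0.4, 5.6]
grip_width: 0.053
finger_force: 43.1
```

Emit:
{"name": "servo_tool", "arguments": {"increments": [[0.045, 0, 0, -0.003, 0], [0.045, 0, 0, -0.007, 0], [0.045, 0, 0, -0.02, 0], [0.045, 0, 0, -0.03, 0], [0.045, 0, 0, -0.03, 0], [0.045, 0, 0, 0, 0]]}}

```text
clock: 28.75
tool_pos: [0.5258, 0.1744, 0.1101]
ee_rot: [0.001, 0.914, 0.405, 0.004]
force: [1.0, 1.0, -2.1]
grip_width: 0.0529
finger_force: 42.5
```

Emit:
{"name": "servo_tool", "arguments": {"increments": [[0.045, 0, 0, 0, -7.87], [0.045, 0, 0, 0, -7.87], [0.045, 0, 0, 0, -7.87], [0.045, 0, 0, 0, -7.87], [0.045, 0, 0, 0, -7.87], [0.045, 0, 0, 0, -7.87], [0.045, 0, 0, 0, 0]]}}

```text
clock: 29.45
tool_pos: [0.522, 0.1731, 0.1044]
ee_rot: [-0.0, 0.675, 0.738, -0.001]
force: [0.1, -0.6, -2.5]
grip_width: 0.0528
finger_force: 42.4
```

```bash
python3 st.py
```

```text
[ 0.5223  0.1732  0.1048 -1.2628 94.927 ] [ 0.32  0.43 -0.09  1.05 -0.    1.8 ] 29.7
```

Emit:
{"name": "servo_tool", "arguments": {"increments": [[0.045, -0.03956, 0.0032, 0, 0], [0.045, -0.03956, 0.0032, 0, 0], [0.045, -0.03956, 0.0032, 0, 0], [0.045, -0.03956, 0.0032, 0, 0], [0.045, -0.03956, 0.0032, 0, 0], [0.045, -0.03956, 0.0032, 0, 0], [0.045, -0.03956, 0.0032, 0, 0], [0.045, 0, 0, 0, 0]]}}

```text
clock: 30.5
tool_pos: [0.5702, -0.1055, 0.1054]
ee_rot: [0.001, 0.678, 0.735, -0.0]
force: [-0.2, 0.7, -0.9]
grip_width: 0.053
finger_force: 42.4
```

Emit:
{"name": "servo_tool", "arguments": {"increments": [[0.045, 0, 0, 0.03, 0], [0.045, 0, 0, 0.025, 0], [0.045, 0, 0, 0, 0], [0.045, 0, 0, 0, 0]]}}

```text
clock: 30.9
tool_pos: [0.569, -0.0999, 0.0502]
ee_rot: [-0.001, 0.675, 0.738, -0.0]
force: [-0.3, -1.1, -0.8]
grip_width: 0.0528
finger_force: 42.7
```

```bash
python3 st.py
```

```text
[ 5.70600e-01 -1.00300e-01  5.18000e-02 -1.46220e+00  9.50781e+01] [-0.17  0.54 -0.07  0.96  0.    1.31] 31.15
```

Emit:
{"name": "servo_tool", "arguments": {"increments": [[0.045, 0, -0.001, 0.012, 0], [0.045, 0, 0, 0.006, 0], [0.045, 0, 0, 0, 0], [0.045, 0, 0, 0, 0]]}}

```text
clock: 31.55
tool_pos: [0.5679, -0.1005, 0.0317]
ee_rot: [-0.001, 0.675, 0.738, -0.0]
force: [-0.5, -0.0, -2.0]
grip_width: 0.0528
finger_force: 42.7
```

Emit:
{"name": "servo_tool", "arguments": {"increments": [[0.045, 0, 0, 0.0015, 0], [0.045, 0, 0, 0.0015, 0], [0.045, 0, 0, 0, 0]]}}

```text
clock: 31.85
tool_pos: [0.5687, -0.1006, 0.0297]
ee_rot: [0.0, 0.675, 0.738, 0.0]
force: [0.8, -0.4, 1.0]
grip_width: 0.0529
finger_force: 43.0
```

Contact (about +3 N). Release, lift and check.

Emit:
{"name": "servo_tool", "arguments": {"increments": [[0.055, 0, 0, 0.0005, 0], [0.06, 0, 0, 0, 0], [0.065, 0, 0, 0, 0], [0.07, 0, 0, 0, 0], [0.07, 0, 0, 0, 0]]}}

```text
clock: 32.35
tool_pos: [0.5684, -0.1006, 0.0288]
ee_rot: [0.0, 0.675, 0.738, 0.0]
force: [1.0, -0.2, -0.3]
grip_width: 0.0701
finger_force: 0.0
```

Emit:
{"name": "servo_tool", "arguments": {"increments": [[0.07, 0, 0, -0.02, 0], [0.07, 0, 0, -0.04, 0], [0.07, 0, 0, -0.05, 0], [0.07, 0, 0, 0, 0], [0.07, 0, 0, 0, 0]]}}

```text
clock: 32.85
tool_pos: [0.5697, -0.1008, 0.1407]
ee_rot: [0.002, 0.675, 0.738, 0.001]
force: [-0.7, -0.4, 0.2]
grip_width: 0.0696
finger_force: 0.0
```

```bash
python3 st.py; python3 - <<'E'
from h import *
for n in('wrist','scene','side'):
    cc,i=grab(n,n+'13');h=cv2.cvtColor(i,cv2.COLOR_BGR2HSV)
    q=proj(cc,[[.5685+a,-.1+b,.015] for a in(-.05,.05) for b in(-.062,.062)]);w=np.zeros(h.shape[:2],np.uint8);cv2.fillConvexPoly(w,cv2.convexHull(q.astype(np.int32)),1)
    for nm,m,z in(('all',(h[...,1]<65),.013),('top',(h[...,1]<40)&(h[...,2]>185),.035)):
        k=max(comps(m&(w>0),30),key=lambda t:t[1][4]);rr=cv2.minAreaRect((onplane(cc,contour(k[2]),z)[:,:2]*1000).astype(np.float32));print(n,nm,k[1],np.round(rr[0],1),np.round(rr[1],1),round(rr[2],1))
    # key & cat still as placed
    x,y=proj(cc,[[.4515,-.118,.035]])[0].astype(int)
    m=((h[...,0]<11)|(h[...,0]>172))&(h[...,1]>130);k=[t for t in comps(m,20) if np.hypot(*(t[0]-[x,y]))<25]
    print('cat',[(t[0].round(),t[1][4]) for t in k],(x,y))
E
```

```text
[ 0.5675 -0.1004  0.1375 -0.2462 95.0588] [-0.18  0.45  0.04  1.16  0.    1.31] 33.1
wrist all [  270   165   106   147 14119] [ 568.4 -105. ] [ 74.4 111.8] 5.0
wrist top [ 286  187   77  104 6044] [569.  -97.3] [49.2 72.1] 5.3
cat [] (np.int64(151), np.int64(254))
scene all [ 249  225   65   47 1660] [ 567.6 -102.1] [ 78.3 108. ] 5.2
scene top [256 227  48  32 816] [ 569.9 -100.5] [49.8 81. ] 4.7
cat [(array([308., 203.]), np.int32(147))] (np.int64(308), np.int64(201))
side all [ 298  178   58   51 1818] [ 570.1 -104.8] [ 76.2 121. ] 5.1
side top [306 179  41  35 865] [569.7 -97. ] [50.9 81.9] 5.4
cat [(array([390., 212.]), np.int32(181))] (np.int64(391), np.int64(210))
```

All four things read on their pads, with the tin about 1 mm off centre. Handing in.

```bash
python3 -c "
from station import bot
print(bot.finish_job())"
```

```text
the job is handed in; nothing more can be done
None
```

The cat, mailbox key, padlock and tin were each set down and released on their own pads, all measured within about 4 mm of centre, and the job was handed in at about 33 s; no verdict came back, and I made no final check of the carabiner and spare key.

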